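# Lock the set height of a bench screw jack

## Task

The screw jack on the bench has just been set to the height of the setting block; lock it without losing the setting. Run the lock nut's red-balled lever clockwise until the nut lands on the casting, then hold the spindle by its black-balled bar while you tighten the nut, by pinching lever and bar together from outside: pull it up firmly but do not overdo it. Let go, and leave the other things on the bench alone.

Things in the scene. Friction and masses are not known exactly. Their poses are not given: they have to be found in the camera images.
- jack: green cast-iron foot of the screw jack, bolted to the bench (cannot move): round flange 110 mm across and 13 mm high, neck 50 mm across, top face at z = 51 mm. Origin on the spindle axis at bench height; the spindle axis is vertical through it
- spindle: steel adjusting screw of the jack (20 mm right-hand thread) with a round pad 50 mm across on top, 112 mm over the bench. It carries one level 10 mm bar ending in a black ball. Origin on the axis at bench height, x along the bar. Its thread is stiff: about 5 N sideways on the black ball turns it, either way, and turning it loses the setting
- bar_ball (a point): centre of the black ball (20 mm across) at the end of the spindle's bar: 80 mm from the spindle axis, 85 mm over the bench; the setting is kept if it ends within 8 mm of where it was at the start
- nut: dark hexagonal lock nut (41 mm over corners, 16 mm high) just over the casting, under the bar, with a 10 mm lever rising outward to a red ball. Origin on the axis near bench height, x along the lever. Clockwise from above screws it down. It starts 0.7 to 1.6 rad short of landing on the casting and spins freely till then (under 1 N at the ball)
- nut_ball (a point): centre of the red ball (20 mm) on the nut's lever: 80 mm from the axis, 85 mm over the bench, at the start 1.1 to 2.4 rad anticlockwise of the black ball. Where it stands when the nut lands cannot be known beforehand: 0.42 to 0.74 rad anticlockwise of the black ball. From then on 5 N on the lever alone drags the spindle round with it
- nut_nip (a joint): how far (rad) the landed nut is tightened: 0 until it is pulled up against the held spindle, which starts at 8 N on the red ball; 0.02 at 11 N, 0.05 at 15 N, 0.08 at 20 N (1 mm at the ball per 2 N). Tight is 13 to 20 N; over 25 N on the nut or its lever strips the thread. What was gained stays on letting go, up to 0.05
- setting_block: dark hardwood block 45 x 45 x 112 mm standing loose about 125 mm from the jack on the side away from its levers; origin at the centre of its underside
- mallet: rubber mallet lying on the bench, black head 60 mm across and 105 mm long, handle 270 mm; origin under the centre of the head, handle to its -x; 60 mm high
- block_plane: small blue hand plane, 165 x 50 x 60 mm, lying on its sole; origin at the centre of its underside
- try_square: try square lying flat: dark wooden stock 110 x 18 x 16 mm with a steel blade 160 mm long and 30 mm wide; origin at the centre of the stock's underside, blade to +x
There are look-alikes about, which are no part of the job. Of the things like the jack, leave any that is yellow; of the rest the smaller one is meant.

How it is judged:
On the way, in this order (a step that is already met when the one before it is completed fails the run):
1. the nut's lever has been run round to beside the bar, red ball within 68 mm of the black ball (distance between nut_ball and bar_ball below 0.068 m).
2. the nut is pulled up against the held spindle (nip over 0.02 rad) (value of joint nut_nip above 0.02 rad), for 0.2 s.
At the end, for the whole second after the job is handed in: The nut is tight (nip over 0.02 rad) with its lever still beside the bar (balls at most 61 mm apart between centres), the black ball is within 8 mm of where it was at the start (the spindle has turned less than about 6 degrees), and lever and bar are let go and at rest (value of joint nut_nip above 0.02 rad and distance between nut_ball and bar_ball below 0.061 m and distance of bar_ball from where it was at the start of the episode below 0.008 m and contact force between the fingers and jack below 0.1 N and angular speed of nut below 0.05 rad/s); the robot touches nothing.
It fails at once if more than 25 N on the nut or its lever (strips the thread) (contact force between anything else and nut above 25 N).
It fails at once if the setting block is pushed 10 mm or tipped (distance of setting_block from where it was at the start of the episode above 0.01 m or angle between setting_block's own z axis and vertical above 0.2 rad).
It fails at once if mallet, hand plane or try square is moved 15 mm (distance of any of mallet, block_plane, try_square from where it was at the start of the episode above 0.015 m).
It also fails if it takes over 51 s, if anything falls off the work surface, if the arm or the gripper's body presses on something with over 40 N, if the wrist force passes 120 N, or if a joint passes its speed limit or range.

## Robot

A 6-joint arm with a two-finger parallel gripper is mounted at the origin on the work surface. World frame = base frame: x ahead of the robot, y to its left, z up, the work surface at z = 0. Lengths are in m, angles in rad, forces in N, time in s.
With the tool pointing down it reaches from about 0.425 to 1.125 m from the base axis. Payload 14.9 kg.
Tool frame: the origin (TCP) lies at the very end of the fingers, on their centre line; the grasp point (between the pads) lies 19 mm behind it; z points along the fingers, y is the line along which they close (so a half turn about z gives the same grasp; the last joint's range is limited). The gripper opens to 91 mm and grips with 3 to 60 N. Pads are 32 mm wide; open, the fingers measure 118 mm over their backs; the gripper's body (76 mm by 178 mm) begins 60 mm behind the grasp point.
Start: joints at [-1.171, 0.379, 1.734, -0, 1.028, -0.033], TCP at [0.294, -0.635, 0.214] pointing down, gripper open.
Joint ranges: [-2.77, 2.77], [-0.74, 2.19], [0, 2.66], [-1.06, 4.2], [0.31, 2.87], [-3.08, 3.08]. Speed limits (rad/s): [1.89, 1.89, 2.39, 3.14, 3.14, 3.14].

## Interface

Orientations are given as a rotation vector (axis times angle).
In Python, from station import get_obs, imaging, ctrl gives the robot as it stands.
- The arm moves only by the tool servo_tool, never from a script. Its argument "rows" is a list of rows, each a list of 7 numbers: the turn, a rotation vector about the tool's x, y, z in degrees, then the shift along the tool's x, y, z in mm, then the opening, from 0 (shut) to 1 (fully open). A call has 1 to 20 rows; each row shifts and turns the commanded pose from where the row before left it, along the tool's axes as they then stand; what a row does not reach is not made up. A row lasts 1/12 s, in which the tool goes at most 41.7 mm and 7.16 degrees, less where a joint would pass 70% of its speed; a pose out of reach is approached as far as the arm can. A call is refused whole if a number of a shift passes 41.7 or a number of a turn 7.16, either way. A call with a gripper value outside its range is refused whole. The fingers move at their own pace and stop on an object; "force" is the grip in N (left out, the last holds). Time passes only in rows, so rows that do not move let the fingers close. It gives the time, the measured TCP pose, the force, the opening and the grip force at its end, in the units of the state.
- get_obs(): the state, without advancing time (a new reading comes with each control period).
- imaging.snapshot(name): name is "side" or "top"; returns a dict with "img" (480x640x3 uint8, red, green, blue), "z_map" (480x640 float32, m along the optical axis (not along the pixel's ray), 0 where there is no reading), "intrinsics" (3x3 intrinsics, pixels), "camera_from_world" (4x4, takes a point from world to camera coordinates). Camera axes: x right, y down, z forward; pixel columns grow to the right and rows downward; lengths in m; the calibration is good to about 2 mm. A picture is of the moment at which its call begins.
- ctrl.sign_off(): hands the job in; it is judged then, once.
Trained networks look in a picture, given as the dict that the camera call returned (one of the last four; its "shot" number tells which), for a name from the list of things; names that differ only in an ending like _2 or _b are one class to them, and where a whole thing is asked for, a point or a joint stands for the part that bears it (a point fixed in the world has none). Each returns a list of dicts, best first, with "p" (0 to 1); they miss things now and then, are a little off and sometimes report something else, mostly with a low value. They report only what shows in the picture. A call takes as long as a camera call. They do not tell look-alikes from the thing itself.
- imaging.masks_of(picture, name): "region" (480x640 bool, what is visible of it) and "position" ([column, row] in pixels, amid what is visible of it).
The state is a dict: "clock": time; "qpos": joint angles; "joint_vel": joint speeds; "joint_efforts": joint torques, N m; "tool_pos": TCP position; "orientation": TCP orientation; "wrist_force": force on the tool from outside, world axes, zero at the start; "ft_torque": the same for the moment, N m; "gripper_width": opening from 0.0 (shut) to 1.0 (fully open); "gripper_force": force on a finger pad.
Only numpy, scipy, OpenCV 4.12 (cv2) and the standard library are available. Lean on these libraries where they do the work, as an engineer would, in place of code of your own. Each camera call takes 0.05 s, during which the arm holds its last target. There are 200 camera calls.

## Working session

There is one attempt and no reset: what is moved stays moved. The work goes in short steps, Python scripts to look and compute and a tool call to move; the robot and the scene stay as the last step left them, time stands still between calls to the robot, and variables do not carry over. Pictures are saved under pics/ and viewed, at most 10 in all, crops included, and the job is handed in when it is done.

Besides the shell and the picture viewer there is one more tool, called after "Call:" as name(argument=value, ...), one argument or row to a line, values as JSON. servo_tool: Moves the arm, as the interface text tells. Its arguments: {"type":"object","properties":{"rows":{"type":"array","items":{"type":"array","items":{"type":"number"}}},"force":{"type":"number"}},"required":["rows"]}

```bash
mkdir -p pics; ls; cat > h.py <<'E'
import numpy as np, cv2
from station import get_obs, imaging, ctrl
def cloud(s):
    K=s["intrinsics"];T=np.linalg.inv(s["camera_from_world"]);z=s["z_map"]
    v,u=np.mgrid[:480,:640]
    P=np.stack([(u-K[0,2])/K[0,0]*z,(v-K[1,2])/K[1,1]*z,z],-1)@T[:3,:3].T+T[:3,3]
    P[z<=0]=np.nan
    return P
def px(s,p):
    c=s["camera_from_world"]@np.r_[p,1];q=s["intrinsics"]@c[:3];return q[:2]/q[2]
E
cat > a.py <<'E'
from h import *
S={n:imaging.snapshot(n) for n in("top","side")}
for n,s in S.items():
    cv2.imwrite(f"pics/{n}0.png",s["img"][:,:,::-1]); P=cloud(s)
    print(n,np.linalg.inv(s["camera_from_world"])[:3,3].round(3))
    for t in["jack","spindle","bar_ball","nut","nut_ball","setting_block","mallet","block_plane","try_square"]:
        for d in imaging.masks_of(s,t):
            if d["p"]>.2: print(t,round(d["p"],2),np.round(d["position"]),d["region"].sum(),np.nanmedian(P[d["region"]],0).round(3))
E
python3 a.py
```

```text
pics
top [0.463 0.002 1.637]
jack 0.91 [226. 200.] 2744 [0.721 0.211 0.036]
jack 0.89 [284. 262.] 1543 [0.553 0.077 0.022]
jack 0.61 [356. 266.] 1411 [ 0.537 -0.113  0.023]
spindle 0.98 [223. 188.] 989 [0.737 0.217 0.148]
spindle 0.96 [279. 260.] 517 [0.556 0.079 0.108]
spindle 0.56 [352. 267.] 510 [ 0.548 -0.108  0.108]
bar_ball 0.93 [279. 262.] 612 [0.556 0.079 0.102]
bar_ball 0.72 [224. 188.] 1012 [0.739 0.217 0.148]
bar_ball 0.55 [351. 262.] 477 [ 0.548 -0.11   0.109]
nut 0.64 [248. 268.] 61 [0.535 0.15  0.089]
nut 0.59 [207. 166.] 200 [0.8   0.258 0.11 ]
nut_ball 0.76 [207. 167.] 189 [0.794 0.254 0.104]
nut_ball 0.6 [338. 253.] 100 [ 0.575 -0.064  0.082]
setting_block 0.59 [297. 310.] 319 [0.432 0.033 0.112]
mallet 0.85 [474. 304.] 1900 [ 0.447 -0.437  0.038]
block_plane 0.67 [165. 264.] 1257 [0.555 0.39  0.026]
try_square 0.91 [423. 192.] 862 [ 0.738 -0.313  0.005]
side [0.263 0.946 0.955]
jack 0.96 [344. 224.] 1970 [ 0.534 -0.1    0.036]
jack 0.92 [309. 283.] 2177 [0.548 0.096 0.033]
jack 0.67 [210. 303.] 5341 [0.716 0.242 0.046]
spindle 0.83 [341. 209.] 827 [ 0.541 -0.104  0.
[... 277 characters left out ...]
 282.] 2155 [0.548 0.096 0.034]
nut 0.69 [196. 292.] 859 [0.749 0.245 0.091]
nut 0.65 [341. 217.] 212 [ 0.544 -0.101  0.066]
nut 0.56 [314. 275.] 353 [0.542 0.097 0.066]
nut_ball 0.83 [312. 279.] 279 [0.542 0.097 0.066]
nut_ball 0.77 [195. 293.] 851 [0.748 0.245 0.091]
nut_ball 0.58 [344. 217.] 273 [ 0.541 -0.102  0.065]
nut_ball 0.23 [311. 262.] 1042 [0.554 0.086 0.089]
setting_block 0.88 [375. 269.] 1141 [0.426 0.056 0.077]
setting_block 0.62 [312. 276.] 294 [0.542 0.096 0.066]
setting_block 0.36 [312. 260.] 990 [0.553 0.088 0.09 ]
mallet 0.63 [406. 163.] 1472 [ 0.446 -0.422  0.033]
block_plane 0.98 [267. 405.] 2784 [0.545 0.404 0.02 ]
try_square 0.66 [298. 182.] 606 [ 0.73  -0.285  0.005]
```

```bash
python3 -c "
import cv2
a=cv2.imread('pics/top0.png')[140:340,140:500]
cv2.imwrite('pics/c1.png',cv2.resize(a,None,fx=2.2,fy=2.2,interpolation=2))
b=cv2.imread('pics/side0.png')[160:360,130:430]
cv2.imwrite('pics/c2.png',cv2.resize(b,None,fx=2.6,fy=2.6,interpolation=2))"
```

```text
(no output)
```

View pics/c1.png

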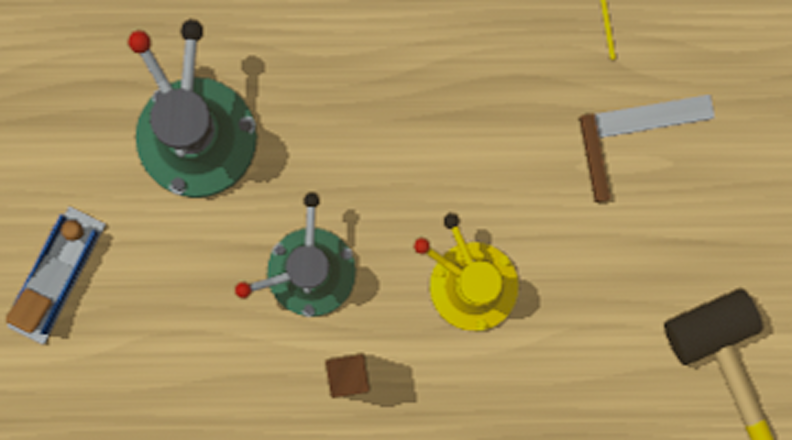

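View pics/c2.png

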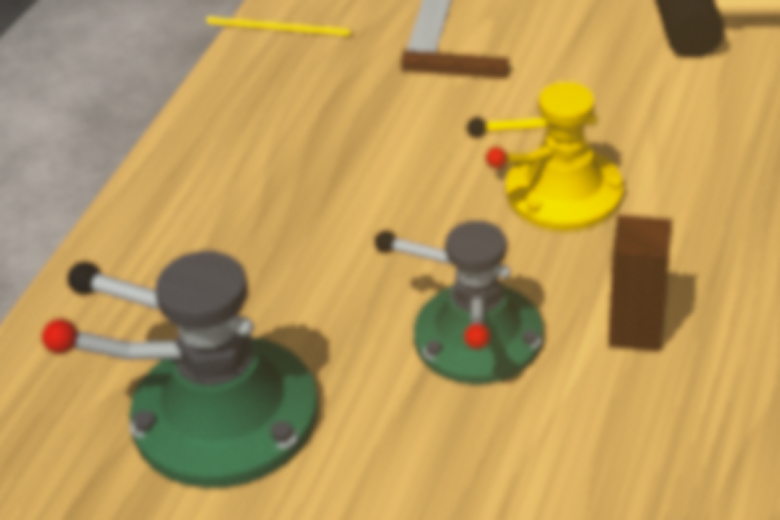

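Look-alikes in the top image: the big green jack at about (226,200), the yellow jack at (356,266) and the small green jack at (284,262). The job is the small green one. Its black ball is at about (282,231) and its red ball at about (250,272), and the close crops agree. Next I measure the balls and plan the push.

```bash
cat > m.py <<'E'
from h import *
from scipy.spatial.transform import Rotation as R
def ray(s,uv,z):
    K=s["intrinsics"];T=np.linalg.inv(s["camera_from_world"])
    d=T[:3,:3]@np.linalg.solve(K,np.r_[uv,1]);return T[:3,3]+d*(z-T[2,3])/d[2]
def cen(m,uv,r=14):
    n,l,st,c=cv2.connectedComponentsWithStats(m.astype(np.uint8))
    k=[i for i in range(1,n) if st[i,4]>8 and np.hypot(*(c[i]-uv))<r]
    return c[max(k,key=lambda i:st[i,4])] if k else None
def balls(s,ub=(282,231),ur=(250.5,272)):
    h=s["img"].astype(int);r,g,b=h[...,0],h[...,1],h[...,2]
    red=(r>110)&(g<70)&(b<70); blk=(h.max(-1)<62)
    return [None if (c:=cen(m,u))is None else ray(s,c,.085) for m,u in((blk,ub),(red,ur))]
def tool():
    o=get_obs();M=R.from_rotvec(o["orientation"]).as_matrix();return o,M
if __name__=="__main__":
    s=imaging.snapshot("top");P=cloud(s)
    b,r=balls(s)
    w=np.linalg.norm(P[...,:2]-[.55,.077],axis=-1)<.05
    q=P[w&(abs(P[...,2]-.112)<.004)];ax=(q.min(0)+q.max(0))/2
    print("ax",ax,q.mean(0),"b",b,"r",r)
    f=lambda p:np.arctan2(*(p-ax)[[1,0]])
    print(np.hypot(*(b-ax)[:2]),np.hypot(*(r-ax)[:2]),f(b),f(r))
    s2=imaging.snapshot("side");print(balls(s2,px(s2,b),px(s2,r)))
    o,M=tool();print(M.round(3),o["clock"],o["tool_pos"],o["wrist_force"],o["gripper_force"])
E
python3 m.py
```

```text
ax [0.55704625 0.07822739 0.11199441] [0.55600469 0.07750071 0.1119605 ] b [0.63602093 0.07395433 0.085     ] r [0.53137438 0.1558018  0.085     ]
0.07909019856583405 0.08171190009010823 -0.05405394603833231 1.890384290511942
[None, array([0.53058808, 0.15435245, 0.085     ])]
[[ 0.908  0.419  0.   ]
 [ 0.419 -0.908  0.   ]
 [ 0.    -0.    -1.   ]] 1.1 [ 0.2935981  -0.63547205  0.21392061] [ 0.51556829 -0.57762854 -0.14996553] 0.0
```

Call:
servo_tool(
  rows=[
    [0,0,0,26,-32.2,0,0],
    [0,0,0,26,-32.2,0,0],
    [0,0,0,26,-32.2,0,0],
    [0,0,0,26,-32.2,0,0],
    [0,0,0,26,-32.2,0,0],
    [0,0,0,26,-32.2,0,0],
    [0,0,0,26,-32.2,0,0],
    [0,0,0,26,-32.2,0,0],
    [0,0,0,26,-32.2,0,0],
    [0,0,0,26,-32.2,0,0],
    [0,0,0,26,-32.2,0,0],
    [0,0,0,26,-32.2,0,0],
    [0,0,0,26,-32.2,0,0],
    [0,0,0,26,-32.2,0,0],
    [0,0,0,26,-32.2,0,0],
    [0,0,0,26,-32.2,0,0],
    [0,0,0,26,-32.2,0,0],
    [0,0,0,26,-32.2,0,0],
    [0,0,0,26,-32.2,0,0],
    [0,0,0,26,-32.2,0,0],
  ],
  force=3,
)

```text
clock: 2.77
tool_pos: [0.4956, 0.1696, 0.2142]
orientation: [3.068, 0.675, 0.001]
wrist_force: [1.2, -1.2, 0.1]
gripper_width: 0.008
gripper_force: 0.0
```

Call:
servo_tool(
  rows=[
    [0,0,-6.4,0,0,5,0],
    [0,0,-6.4,0,0,8,0],
    [0,0,-6.4,0,0,8,0],
    [0,0,-6.4,0,0,8,0],
    [0,0,-6.4,0,0,8,0],
    [0,0,-6.4,0,0,8,0],
    [0,0,-6.4,0,0,8,0],
    [0,0,-6.4,0,0,8,0],
    [0,0,0,0,0,0,0],
    [0,0,0,0,0,0,0],
  ],
)

```text
clock: 3.6
tool_pos: [0.4954, 0.1672, 0.1529]
orientation: [-2.479, -1.93, 0.001]
wrist_force: [-0.4, -0.0, 0.5]
gripper_width: 0.004
gripper_force: 0.0
```

```bash
python3 -c "
from m import *
o,M=tool();print(M.round(3),o['clock'],o['tool_pos'],o['wrist_force'],o['qpos'].round(2) if hasattr(o['qpos'],'round') else o['qpos'])
print('delta tool mm',M.T@(np.array([.497,.169,.066])-o['tool_pos'])*1e3)"
```

```text
[[ 0.245  0.969 -0.001]
 [ 0.969 -0.245 -0.   ]
 [-0.    -0.001 -1.   ]] 3.6 [0.49539764 0.16718283 0.15287011] [-0.38476297 -0.00775006  0.5007931 ] [0.28 0.19 2.12 0.   0.83 0.53]
delta tool mm [ 2.18204242  1.15469749 86.86881984]
```

Call:
servo_tool(
  rows=[
    [0,0,0,1,0,22,0],
    [0,0,0,1,0,22,0],
    [0,0,0,0,0,22,0],
    [0,0,0,0,0,21,0],
    [0,0,0,0,0,0,0],
  ],
)

```text
clock: 4.02
tool_pos: [0.4944, 0.1687, 0.0634]
orientation: [-2.478, -1.929, 0.006]
wrist_force: [-0.7, -0.3, 0.2]
gripper_width: 0.004
gripper_force: 0.0
```

Call:
servo_tool(
  rows=[
    [0,0,0,0,3,0,0],
    [0,0,0,0,4,0,0],
    [0,0,0,0,4,0,0],
    [0,0,0,0,4,0,0],
    [0,0,0,0,4,0,0],
    [0,0,0,0,5,0,0],
    [0,0,0,0,5,0,0],
    [0,0,0,0,5,0,0],
    [0,0,0,0,5,0,0],
    [0,0,0,0,5,0,0],
    [0,0,0,0,5,0,0],
    [0,0,0,0,5,0,0],
    [0,0,0,0,5,0,0],
    [0,0,0,0,5,0,0],
    [0,0,0,0,5,0,0],
    [0,0,0,0,5,0,0],
    [0,0,0,0,4,0,0],
    [0,0,0,0,4,0,0],
    [0,0,0,0,3,0,0],
    [0,0,0,0,2,0,0],
  ],
)

```text
clock: 5.68
tool_pos: [0.5807, 0.148, 0.0659]
orientation: [-2.476, -1.934, 0.0]
wrist_force: [-1.6, 0.5, 0.3]
gripper_width: 0.008
gripper_force: 0.5
```

```bash
python3 -c "
from m import *
s=imaging.snapshot('side');c=s['img'][190:330,240:400,::-1];cv2.imwrite('pics/s1.png',cv2.resize(c,None,fx=4,fy=4))
print(balls(s,px(s,[.636,.074,.085]),px(s,[.617,.130,.085])))
o,M=tool();print(o['tool_pos'],o['wrist_force'])"
```

```text
[array([0.6362194 , 0.10328924, 0.085     ]), array([0.60579752, 0.14482407, 0.085     ])]
[0.58094745 0.14801348 0.06593982] [-0.69700495 -1.3048773   0.53657436]
```

View pics/s1.png

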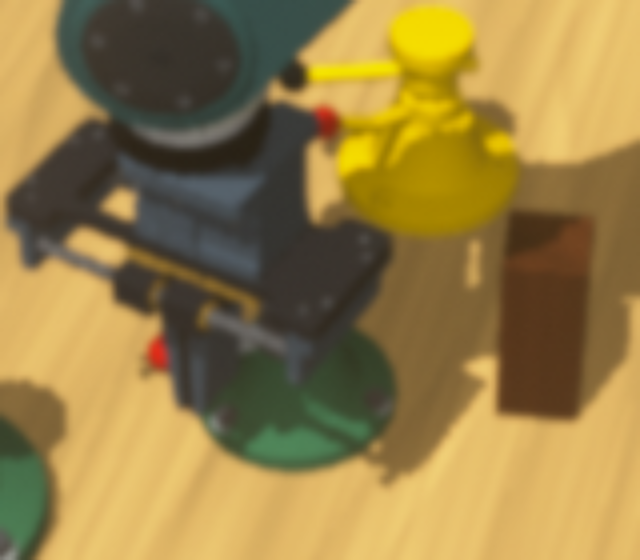

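The red ball is just showing at crop (158,352), ahead of the closed fingers, and the lever is following. About 13 mm more.

Call:
servo_tool(
  rows=[
    [0,0,0,-1,2,0,0],
    [0,0,0,-1,3,0,0],
    [0,0,0,-1,3,0,0],
    [0,0,0,-1,3,0,0],
    [0,0,0,0,2,0,0],
    [0,0,0,0,0,0,0],
  ],
)

```text
clock: 6.23
tool_pos: [0.5926, 0.1409, 0.066]
orientation: [2.476, 1.934, 0.0]
wrist_force: [0.1, -0.0, 0.3]
gripper_width: 0.006
gripper_force: 0.2
```

Call:
servo_tool(
  rows=[
    [0,0,0,0,-8,0,0],
    [0,0,0,0,-8,0,0],
    [0,0,0,0,0,-25,0],
    [0,0,0,0,0,-25,0],
    [0,0,7,0,0,-20,1],
    [0,0,7,0,0,0,1],
    [0,0,7,0,0,0,1],
    [0,0,7,0,0,0,1],
    [0,0,7,-16,0,0,1],
    [0,0,7,-16,0,0,1],
    [0,0,7,-16,0,0,1],
    [0,0,7,-16,0,0,1],
    [0,0,5,0,0,0,1],
    [0,0,0,0,0,0,1],
  ],
)

```text
clock: 7.4
tool_pos: [0.5249, 0.1063, 0.1359]
orientation: [3.116, 0.403, -0.0]
wrist_force: [-0.5, 0.8, -0.1]
gripper_width: 0.704
gripper_force: 0.0
```

```bash
cat > b.py <<'E'
from m import *
import sys
s=imaging.snapshot('side');t=imaging.snapshot('top')
if len(sys.argv)>1:
    c=s['img'][190:330,240:400,::-1];d=t['img'][190:330,220:380,::-1];cv2.imwrite(f'pics/{sys.argv[1]}.png',np.hstack([cv2.resize(x,None,fx=2.5,fy=2.5) for x in(c,d)]))
for x in(s,t): print(balls(x,px(x,[.636,.074,.085]),px(x,[.610,.132,.085])))
o,M=tool();print(M.round(3),o['tool_pos'],o['wrist_force'],o['clock'])
E
python3 b.py v2
```

```text
[None, array([0.61672026, 0.13033825, 0.085     ])]
[array([0.63602093, 0.07395433, 0.085     ]), array([0.61758517, 0.13052041, 0.085     ])]
[[ 0.965  0.262  0.   ]
 [ 0.262 -0.965  0.   ]
 [ 0.     0.    -1.   ]] [0.52606043 0.1066372  0.13609277] [ 0.04115206 -0.32494279 -0.15519946] 7.5
```

View pics/v2.png

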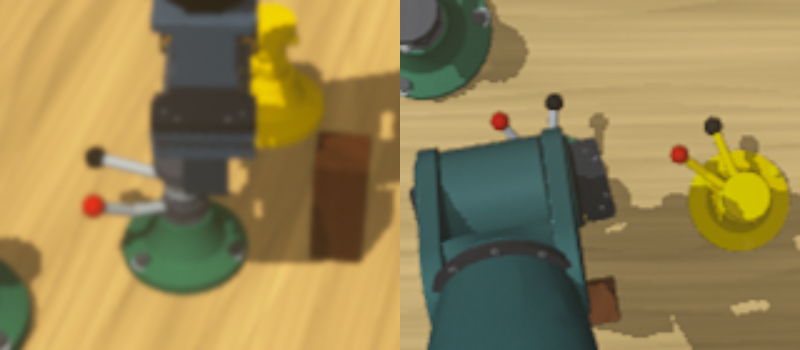

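Both balls are clear in both views: black at right-crop (553,103) and red at (500,121). The black ball hasn't moved, and the centres are 59.6 mm apart. I'll straddle the pair from outside, then come down.

Call:
servo_tool(
  rows=[
    [0,0,0,24.3,6.8,0,1],
    [0,0,0,24.3,6.8,0,1],
    [0,0,0,24.3,6.7,0,1],
    [0,0,0,24.3,6.7,0,1],
    [0,0,0,0,0,0,1],
    [0,0,0,0,0,0,1],
    [0,0,0,0,0,0,1],
  ],
)

```text
clock: 8.08
tool_pos: [0.6265, 0.1056, 0.1355]
orientation: [-3.114, -0.413, 0.002]
wrist_force: [0.2, 0.2, -0.4]
gripper_width: 0.999
gripper_force: 0.0
```

```bash
cat > d.py <<'E'
from m import *
o,M=tool();print(o['tool_pos'],o['gripper_width'],o['gripper_force'],o['wrist_force'],o['clock'],M[:,1].round(3))
h=o['gripper_width']*45.5
for n,p in(('black',[.636,.074,.085]),('red',[.617,.1305,.085])):
    q=M.T@(np.array(p)-o['tool_pos'])*1e3;print(n,q.round(1),'gap',h-10-abs(q[1]))
E
python3 d.py
```

```text
[0.62647333 0.10563761 0.13546988] 0.9991279790228401 0.0 [ 0.23972083  0.21535376 -0.41485659] 8.0833 [ 0.261 -0.965 -0.   ]
black [ 1.  33.  50.5] gap 2.4259005225220704
red [ -2.6 -26.5  50.5] gap 8.99502618672108
```

Call:
servo_tool(
  rows=[
    [0,0,0,0,-2,15,1],
    [0,0,0,0,0,20,1],
    [0,0,0,0,0,20,1],
    [0,0,0,0,0,15,1],
    [0,0,0,0,0,0,1],
  ],
)

```text
clock: 8.5
tool_pos: [0.6241, 0.1073, 0.0631]
orientation: [3.115, 0.412, -0.007]
wrist_force: [-0.5, -0.1, 0.1]
gripper_width: 0.999
gripper_force: 0.0
```

Call:
servo_tool(
  rows=[
    [0,0,0,0,1,0,0.97],
    [0,0,0,0,1,0,0.95],
    [0,0,0,0,1,0,0.93],
    [0,0,0,0,1,0,0.91],
    [0,0,0,0,0,0,0.91],
    [0,0,0,0,0,0,0.91],
  ],
  force=3,
)

```text
clock: 9.0
tool_pos: [0.6279, 0.1035, 0.0664]
orientation: [-3.115, -0.41, -0.001]
wrist_force: [0.1, -0.9, 0.4]
gripper_width: 0.909
gripper_force: 0.0
```

```bash
python3 d.py; python3 b.py
```

```text
[0.62792066 0.103472   0.06643354] 0.9093710649832427 0.0 [ 0.14474102 -0.94060163  0.40177895] 9.0 [ 0.259 -0.966  0.   ]
black [  0.2  30.6 -18.6] gap 0.8162034386130124
red [ -3.5 -28.9 -18.6] gap 2.4447001807724646
[array([0.64276812, 0.06607044, 0.085     ]), None]
[None, None]
[[ 0.966  0.259  0.   ]
 [ 0.259 -0.966  0.   ]
 [ 0.     0.    -1.   ]] [0.62773973 0.10351918 0.06616727] [-0.33145869 -0.16336392 -0.82991918] 9.1
```

Call:
servo_tool(
  rows=[
    [0,0,0,0,1.5,0,0.9],
    [0,0,0,0,0.9,0,0.88],
    [0,0,0,0,0.9,0,0.86],
    [0,0,0,0,0.9,0,0.84],
    [0,0,0,0,0,0,0.84],
    [0,0,0,0,0,0,0.84],
  ],
)

```text
clock: 9.6
tool_pos: [0.629, 0.0999, 0.0661]
orientation: [-3.114, -0.409, -0.001]
wrist_force: [0.7, 5.7, 2.1]
gripper_width: 0.857
gripper_force: 3.0
```

```bash
python3 d.py
```

```text
[0.62900208 0.09987723 0.0661403 ] 0.8571582167672156 3.0008983612060547 [0.725491   5.74097494 2.08819901] 9.6 [ 0.258 -0.966 -0.001]
black [  0.1  26.8 -18.9] gap 2.204805296635808
red [ -3.7 -32.7 -18.8] gap -3.694216939943857
```

Call:
servo_tool(
  rows=[
    [0,0,0,0,-0.6,0,0.83],
    [0,0,0,0,-0.6,0,0.82],
    [0,0,0,0,0,0,0.82],
    [0,0,0,0,0,0,0.82],
  ],
)

```text
clock: 9.93
tool_pos: [0.6287, 0.1012, 0.0661]
orientation: [-3.114, -0.41, -0.001]
wrist_force: [1.0, 6.7, 1.0]
gripper_width: 0.828
gripper_force: 3.0
```

```bash
python3 d.py; python3 b.py v3
```

```text
[0.62870363 0.10116283 0.06614527] 0.8284483885498458 2.9997380822896957 [1.00280236 6.70023712 0.97823864] 9.9333 [ 0.259 -0.966 -0.001]
black [  0.   28.1 -18.9] gap -0.4203389432054685
red [ -3.7 -31.4 -18.8] gap -3.6823773804685835
[array([0.643501  , 0.06360623, 0.085     ]), None]
[None, None]
[[ 0.966  0.259  0.001]
 [ 0.259 -0.966  0.001]
 [ 0.001 -0.001 -1.   ]] [0.62869536 0.10111445 0.06615509] [-2.58255423e-04  5.78169330e+00  1.58066464e+00] 10.0333
```

View pics/v3.png

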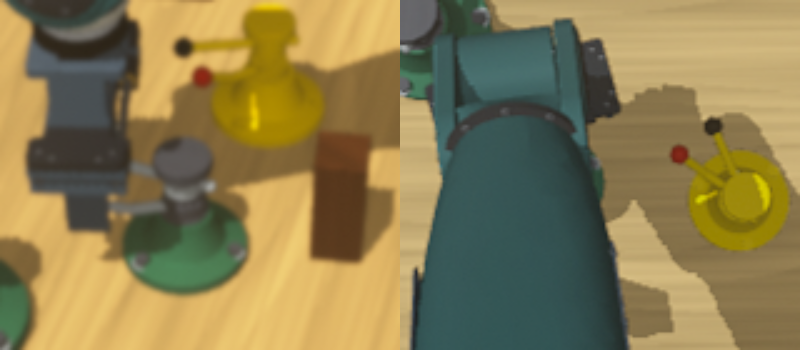

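The fingers hide both balls here. The red finger's face hasn't moved between the two readings, so the nut has landed. The black finger isn't touching yet, because the wrist still carries about 6 N. I'll ease across until that goes away.

Call:
servo_tool(
  rows=[
    [0,0,0,0,-0.5,0,0.8],
    [0,0,0,0,-0.5,0,0.8],
    [0,0,0,0,0,0,0.8],
    [0,0,0,0,0,0,0.8],
  ],
)

```text
clock: 10.37
tool_pos: [0.6284, 0.1019, 0.0661]
orientation: [-3.114, -0.41, -0.001]
wrist_force: [1.2, 5.9, 2.2]
gripper_width: 0.811
gripper_force: 3.0
```

```bash
python3 d.py
```

```text
[0.62844326 0.10187566 0.0661282 ] 0.8113585641000487 3.0000518448650837 [1.16533149 5.91452042 2.18510906] 10.3667 [ 0.259 -0.966 -0.   ]
black [  0.1  28.9 -18.9] gap -1.9594989040081536
red [ -3.6 -30.6 -18.9] gap -3.6986773514421536
```

Call:
servo_tool(
  rows=[
    [0,0,0,0,-0.4,0,0.78],
    [0,0,0,0,-0.4,0,0.78],
    [0,0,0,0,0,0,0.78],
    [0,0,0,0,0,0,0.78],
  ],
)

```text
clock: 10.7
tool_pos: [0.6283, 0.1022, 0.0661]
orientation: [3.115, 0.41, 0.001]
wrist_force: [2.9, 1.3, 0.9]
gripper_width: 0.82
gripper_force: 3.0
```

```bash
python3 d.py
```

```text
[0.62827416 0.1022355  0.06606802] 0.8200865669333337 3.000155948102474 [2.93325805 1.26311544 0.93028633] 10.7 [ 0.259 -0.966  0.   ]
black [  0.2  29.3 -18.9] gap -1.9635753312399906
red [ -3.6 -30.2 -18.9] gap -2.9008631753550205
```

Both fingers are now in contact: the wrist load has dropped, and the opening puts the centres about 55 mm apart. Now I ramp up the grip.

Call:
servo_tool(
  rows=[
    [0,0,0,0,0,0,0.77],
    [0,0,0,0,0,0,0.76],
    [0,0,0,0,0,0,0.75],
  ],
  force=6,
)

```text
clock: 10.95
tool_pos: [0.6283, 0.1022, 0.0661]
orientation: [3.115, 0.41, 0.001]
wrist_force: [4.7, -1.2, 1.5]
gripper_width: 0.814
gripper_force: 6.0
```

Call:
servo_tool(
  rows=[
    [0,0,0,0,0,0,0.75],
    [0,0,0,0,0.2,0,0.74],
    [0,0,0,0,0.2,0,0.73],
    [0,0,0,0,0,0,0.72],
  ],
  force=10,
)

```text
clock: 11.28
tool_pos: [0.6285, 0.102, 0.0662]
orientation: [-3.115, -0.41, -0.001]
wrist_force: [4.8, -0.2, 2.3]
gripper_width: 0.797
gripper_force: 10.0
```

```bash
python3 d.py
```

```text
[0.62849337 0.10199443 0.06615692] 0.7974128879659469 9.999593049287796 [ 4.78290551 -0.17513747  2.26797996] 11.2833 [ 0.259 -0.966  0.   ]
black [  0.   29.  -18.8] gap -2.702207017447371
red [ -3.7 -30.5 -18.8] gap -4.2249433494096635
```

Call:
servo_tool(
  rows=[
    [0,0,0,0,0.2,0,0.72],
    [0,0,0,0,0.2,0,0.71],
    [0,0,0,0,0.2,0,0.7],
    [0,0,0,0,0,0,0.7],
  ],
  force=13,
)

```text
clock: 11.62
tool_pos: [0.6288, 0.1015, 0.0663]
orientation: [-3.114, -0.409, -0.002]
wrist_force: [5.7, 0.8, 2.7]
gripper_width: 0.783
gripper_force: 13.0
```

Call:
servo_tool(
  rows=[
    [0,0,0,0,0.2,0,0.7],
    [0,0,0,0,0.2,0,0.69],
    [0,0,0,0,0.2,0,0.68],
    [0,0,0,0,0,0,0.68],
    [0,0,0,0,0,0,0.68],
    [0,0,0,0,0,0,0.68],
  ],
  force=16,
)

```text
clock: 12.12
tool_pos: [0.6292, 0.1012, 0.0664]
orientation: [-3.114, -0.408, -0.003]
wrist_force: [7.1, 2.2, 1.8]
gripper_width: 0.765
gripper_force: 16.0
```

```bash
python3 d.py
```

```text
[0.62920231 0.10116167 0.06636335] 0.7648942921567212 16.000005304813385 [7.07369871 2.23946274 1.7917544 ] 12.1167 [ 0.258 -0.966 -0.   ]
black [ -0.4  28.  -18.6] gap -3.1851248545661193
red [ -4.2 -31.5 -18.6] gap -6.697810936223615
```

Call:
servo_tool(
  rows=[
    [0,0,0,0,0,0,0.8],
    [0,0,0,0,0,0,0.85],
    [0,0,0,0,0,0,0.95],
    [0,0,0,0,0,0,0.95],
    [0,0,0,0,0,0,0.95],
    [0,0,0,0,0,-10,0.95],
    [0,0,0,0,0,-20,0.95],
    [0,0,0,0,0,-30,0.95],
    [0,0,0,0,0,-40,0.95],
    [0,0,0,-20,30,-20,0.95],
    [0,0,0,-20,30,0,0.95],
    [0,0,0,-20,30,0,0.95],
    [0,0,0,-20,30,0,0.95],
    [0,0,0,-20,30,0,0.95],
    [0,0,0,-20,30,0,0.95],
    [0,0,0,0,30,0,0.95],
    [0,0,0,0,0,0,0.95],
    [0,0,0,0,0,0,0.95],
  ],
)

```text
clock: 13.62
tool_pos: [0.5668, -0.1343, 0.1866]
orientation: [3.115, 0.406, 0.001]
wrist_force: [0.2, -0.0, 0.4]
gripper_width: 0.949
gripper_force: 0.0
```

```bash
python3 b.py v4; python3 - <<'E'
from m import *
t=imaging.snapshot('top')
b,r=balls(t,px(t,[.636,.074,.085]),px(t,[.624,.127,.085]));print(b,r,None if r is None else np.linalg.norm(b-r))
E
```

```text
[None, array([0.61931319, 0.12682232, 0.085     ])]
[array([0.63589267, 0.0752607 , 0.085     ]), array([0.62020931, 0.12671158, 0.085     ])]
[[ 0.966  0.259 -0.   ]
 [ 0.259 -0.966  0.   ]
 [-0.    -0.    -1.   ]] [ 0.56662116 -0.13264591  0.18617136] [0.33646832 0.38313265 0.63620871] 13.7167
[0.63589267 0.0752607  0.085     ] [0.62020931 0.12671158 0.085     ] 0.0537881125698982
```

View pics/v4.png

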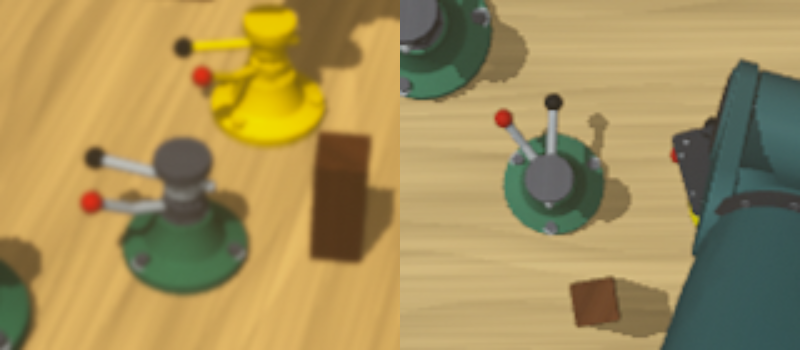

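The crops show the jack free of the gripper, with black at (553,102) and red at (503,118). The black ball moved 1.3 mm and the centres are 53.8 mm apart. The opening fell about 0.5 mm per N during the pull-up, which matches the nip law. Handing in.

```bash
python3 -c "
from station import ctrl
print(ctrl.sign_off())"
```

```text
the job is handed in; nothing more can be done
None
```

I locked the small green jack and handed the job in. The nut was run down until it landed, then pinched up to 16 N against the held bar and let go. At the end the balls were about 54 mm apart, the black ball had moved about 1.3 mm, and nothing else on the bench was touched; the sign-off gave no verdict, and I worked out the tightness from the grip readings.

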